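# Switch the HPLC selector to the second column and start the pump

## Robot

A 6-joint arm with a two-finger parallel gripper is mounted at the origin on the work surface. World frame = base frame: x ahead of the robot, y to its left, z up, the work surface at z = 0. Lengths are in m, angles in rad, forces in N, time in s.
With the tool pointing down it reaches from about 0.375 to 0.9 m from the base axis. Payload 3.1 kg.
Tool frame: the origin (TCP) lies at the very end of the fingers, on their centre line; the grasp point (between the pads) lies 19 mm behind it (hold_point_z is the distance from the TCP to the grasp point, in m); x points along the fingers, y is the direction in which the jaws open and shut, and the axes are right-handed (so a half turn about x gives the same grasp; the last joint's range is limited). The gripper opens to 87 mm and grips with 3 to 60 N. Pads are 19 mm wide; open, the fingers measure 117 mm over their backs; the gripper's body (75 mm by 190 mm) begins 51 mm behind the grasp point.
Start: joints at [-1.438, 0.527, 1.433, -0, 1.181, -0.178], TCP at [0.191, -0.595, 0.223] pointing down, gripper open.
Joint ranges: [-3.08, 3.08], [-0.75, 2.2], [0.22, 2.44], [-1.43, 4.57], [0, 2.65], [-2.85, 2.85]. Speed limits (rad/s): [2.79, 2.79, 3.14, 3.14, 3.14, 3.14].

## Interface

Orientations are given as a unit quaternion [x, y, z, w].
In Python, from rig import * gives the robot as it stands.
- The arm moves only by the tool send_rows, never from a script. Its argument "steps" is a list that holds one entry, the list of rows, each a list of 6 numbers: the shift along the tool's x, y, z in cm, then the turn, a rotation vector about the tool's x, y, z in units of 6 degrees (1.0 is 6 degrees). In form: [[[x, y, z, wx, wy, wz], ...]]. A call has 1 to 8 rows; each row shifts and turns the pose as measured when the row begins, along the tool's axes as they then stand; what a row does not reach is not made up. A row lasts 1/12 s, in which the tool goes at most 41.7 mm and 7.16 degrees, less where a joint would pass 70% of its speed; a pose out of reach is approached as far as the arm can. A call is refused whole if a number of a shift passes 4.17 or a number of a turn 1, either way. A call with a gripper value outside its range is refused whole. "gripper" is the closure, from 0 (fully open) to 1 (shut), set as the call begins (left out, the last holds). The fingers move at their own pace and stop on an object; "force" is the grip in N (left out, the last holds). Time passes only in rows, so rows that do not move let the fingers close. It gives the time, the measured TCP pose, the force and the opening at its end, in the units of the state.
- get_obs(): the state, without advancing time (a new reading comes with each control period).
- camera(name): name is "scene" or "side" or "wrist"; returns (picture, depth): 480x640x3 uint8, red, green, blue; 480x640 float32, m along the optical axis (not along the pixel's ray), 0 where there is no reading.
- camera_params(name): a dict with "intrinsics" (3x3 intrinsics, pixels), "D" ([k1, k2, p1, p2, k3] as OpenCV has them; the pictures are not rectified), "position" and "attitude" of the camera in the world; the wrist camera has in their place "T_tool_cam" (4x4, takes a point from camera to tool coordinates, whose origin is the TCP and whose axes are the tool frame's). Camera axes: x right, y down, z forward; pixel columns grow to the right and rows downward; lengths in m; the calibration is good to about 2 mm. A picture is of the moment at which its call begins: read the wrist's pose just before it. camera_params takes no time and is no camera call.
- hand_in(): hands the job in, once; it reports no verdict.
The state is a dict: "time": time; "q": joint angles; "joint_velocities": joint speeds; "joint_torque": joint torques, N m; "position": TCP position; "tool_rot": TCP orientation; "ft_force": force on the tool from outside, world axes, zero at the start; "moment": the same for the moment, N m; "grip_width": finger opening in m.
Only numpy, scipy, OpenCV 4.12 (cv2) and the standard library are available. Lean on these libraries where they do the work, as an engineer would, in place of code of your own. Each camera call takes 0.05 s, during which the arm holds its last target.

## Task

The flow selector on the bench is set to its first column. With a fingertip, push the valve lever round past the middle (bypass) detent all the way to its second stop, so that it points at the other column and stays there; then press the button on the pump's start box fully down and let go. Leave the vials, the rack, the bottle and the wrench where they are.

Things in the scene. Friction and masses are not known exactly. Their poses are not given: they have to be found in the camera images.
- deck (a point): Centre of the top deck of the column selector, an off-white flat steel box fixed to the bench, 220 (its x) by 260 (its y) mm, deck 60 mm above the bench. Axes: z up, x to the box's back, y to its left. A steel column (125 mm tube, 152 mm over its end fittings' heads, top 85 mm above the bench) lies in clips along x at each side, 105 mm left and right of the middle.
- valve_axis (a point): Point on the vertical axis of the selector's three-position valve, 118 mm above the bench (height of the lever's centreline), axes as the box's. Under the lever lies a round steel position plate, radius 48 mm, top 107 mm above the bench, with two steel stop posts, 40 mm from the axis, top 123 mm above the bench, just outside the lever's two end positions.
- valve_lever (a joint): Lever angle about the vertical axis, rad, counter-clockwise seen from above. 0: first stop, pointing front left (135 degrees from the box's x, turning from x to y). 0.785: middle detent (bypass), pointing to the front (-x). 1.571: second stop, pointing front right (225 degrees). Each of the three holds by a spring detent; leaving one takes 6 to 7 N at the grip; between two it snaps on.
- lever_grip (a point): A point on the lever's grey plastic grip, on its centreline, 85 mm from the valve's axis, 118 mm above the bench; its x axis points outwards along the lever. The grip is a level round bar of 18 mm diameter from 58 to 105 mm from the axis, standing clear 49 mm above the deck.
- start_top (a point): Centre of the top face of the round push button (28 mm diameter, dark grey, in a black collar) on the pump's start box; it stands 58 mm above the bench when not pressed, 10 mm proud of its collar. The box is grey, 85 by 70 by 44 mm, fixed to the bench on the left or on the right of the selector, with an aluminium top plate.
- start_button (a joint): Travel of that button, m: 0 released, 0.006 fully pressed (straight down, about 4.5 N); it springs back.
- rack_mid (a point): Centre of the loose white vial rack (75 by 120 mm, 41 mm high with its vials; this point 20 mm above its underside), on the side of the selector where the start box is not. Leave it alone.
- bottle_mid (a point): Centre, half-way up, of the loose amber solvent bottle, 68 mm diameter, 135 mm high, standing on the bench. Leave it alone.
- wrench_grip (a point): Handle of the loose steel wrench, 130 mm long, lying on the bench. Leave it alone.
- vial_mid (a point): Centre, half-way up, of a loose sample vial, 12 mm diameter, 32 mm high, standing on the front strip of the selector's deck (its cap reaches 92 mm above the bench, lower than the lever). Leave it alone.
Things that resemble listed ones, but are neither listed nor needed, are in the scene too. What is shaped like the part that bears start_top but turquoise or yellow is not meant.

How it is judged:
By the outcome, as a careful person would: the job done as asked, in the order asked, and still so for the second after the job is handed in, with the robot touching nothing.
It also fails if it takes over 48 s, if anything falls off the work surface, if the arm or the gripper's body presses on something with over 40 N, if the wrist force passes 120 N, or if a joint passes its speed limit or range.

## Working session

There is one attempt and no reset: what is moved stays moved. The work goes in short steps, Python scripts to look and compute and a tool call to move; the robot and the scene stay as the last step left them, time stands still between calls to the robot, and variables do not carry over. Pictures are saved under pics/ and viewed, and the job is handed in when it is done.

Besides the shell and the picture viewer there is one more tool, called after "Call:" by a JSON object that holds its "name" and its "arguments", one argument or row to a line. send_rows: Moves the arm, as the interface text tells. Its arguments: {"type":"object","properties":{"steps":{"type":"array"},"gripper":{"type":"number"},"force":{"type":"number"}},"required":["steps"]}

```bash
mkdir -p pics; ls; python3 - <<'E'
from rig import *
import cv2,numpy as np
o=get_obs();print(o)
for n in ("scene","side","wrist"):
    im,d=camera(n);cv2.imwrite(f"pics/{n}0.png",im[:,:,::-1]);np.savez(f"{n}0.npz",im=im,d=d)
    print(n,camera_params(n))
E
```

```text
pics
{'time': 0.0, 'q': array([-1.43852213e+00,  5.28499611e-01,  1.43388807e+00, -2.29451859e-05,
        1.18140618e+00, -1.78498210e-01]), 'joint_velocities': array([ 0.00129332, -0.00115933, -0.00044187,  0.00180922,  0.00148133,
        0.00061132]), 'joint_torque': array([-2.90528851e-04, -4.40041351e+01, -1.76591778e+01,  6.31905673e-02,
        5.82204515e-02, -1.74255647e-04]), 'position': array([ 0.1910461 , -0.59431655,  0.22155563]), 'tool_rot': array([ 0.69859703,  0.11021421, -0.69857606,  0.1086578 ]), 'ft_force': array([0.55572886, 0.24442866, 0.24244319]), 'moment': array([-0.0236014 , -0.01558347, -0.00173801]), 'grip_width': 0.08700680661646447}
scene {'intrinsics': array([[550.63549241,   0.        , 316.91280066],
       [  0.        , 550.63549241, 243.1759477 ],
       [  0.        ,   0.        ,   1.        ]]), 'D': array([-0.16615993,  0.        ,  0.        ,  0.        ,  0.        ]), 'position': array([0.91229895, 0.73315609, 1.23214974]), 'attitude': array([ 0.24491956,  0.92001012, -0.29755729, -0.07110174])}
side {'intrinsics': array([[453.6181095 , 
[... 247 characters left out ...]
8, 0.77021504]), 'attitude': array([-0.17001062,  0.91618446, -0.35495134,  0.07557763])}
wrist {'intrinsics': array([[394.55133818,   0.        , 325.15531089],
       [  0.        , 394.55133818, 243.20749156],
       [  0.        ,   0.        ,   1.        ]]), 'D': array([-0.05179131,  0.        ,  0.        ,  0.        ,  0.        ]), 'T_tool_cam': array([[-7.98886458e-04, -2.70628505e-01,  9.62683528e-01,
        -1.61717026e-01],
       [ 9.99999475e-01, -8.33690754e-04,  5.95487031e-04,
         4.52596766e-04],
       [ 6.41424591e-04,  9.62683498e-01,  2.70629029e-01,
        -7.47321651e-02],
       [ 0.00000000e+00,  0.00000000e+00,  0.00000000e+00,
         1.00000000e+00]])}
```

View pics/scene0.png

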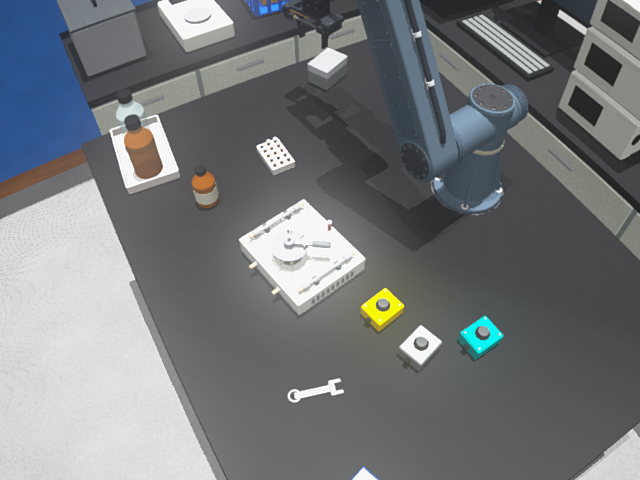

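View pics/side0.png

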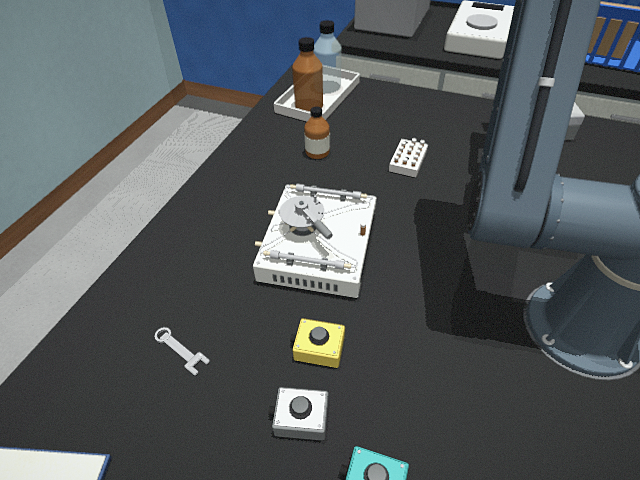

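View pics/wrist0.png

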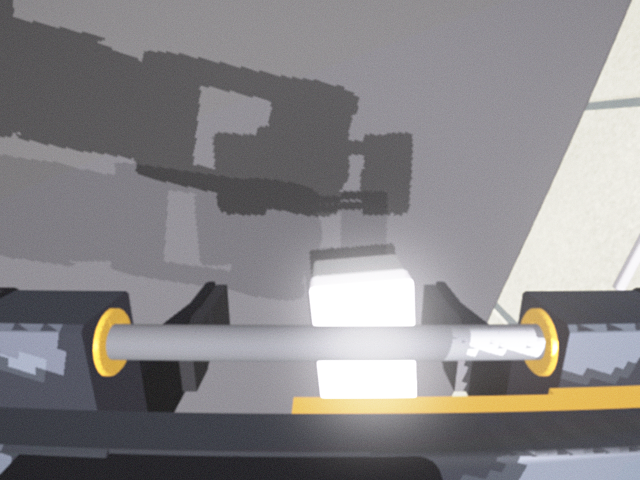

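The scene picture shows the selector around (300,255) with its valve at about (290,243) and the lever tip at (328,244). The grey start box is at (421,343), with yellow and turquoise decoys beside it. In the side picture the valve is at (302,210), the lever tip at (330,235) and the grey button at (300,407). I'll zoom in for precise pixels.

```bash
cat > h.py <<'E'
import numpy as np,cv2
from scipy.spatial.transform import Rotation as R
from rig import *
def cam_pose(n,o=None):
    p=camera_params(n)
    if n=="wrist":
        T=np.eye(4);T[:3,:3]=R.from_quat(o['tool_rot']).as_matrix();T[:3,3]=o['position'];T=T@p['T_tool_cam']
        return p,T[:3,:3],T[:3,3]
    return p,R.from_quat(p['attitude']).as_matrix(),np.array(p['position'])
def ray(n,uv,o=None):
    p,Rm,t=cam_pose(n,o)
    uv=np.asarray(uv,float).reshape(-1,1,2)
    x=cv2.undistortPoints(uv,p['intrinsics'],p['D']).reshape(-1,2)
    return t,(np.c_[x,np.ones(len(x))])@Rm.T
def plane(n,uv,z,o=None):
    t,d=ray(n,uv,o);return t+d*((z-t[2])/d[:,2])[:,None]
def proj(n,X,o=None):
    p,Rm,t=cam_pose(n,o)
    return cv2.projectPoints((np.atleast_2d(X)-t)@Rm,np.zeros(3),np.zeros(3),p['intrinsics'],p['D'])[0].reshape(-1,2)
E
python3 - <<'E'
import cv2
a=cv2.imread("pics/scene0.png")[190:320,230:375];b=cv2.imread("pics/side0.png")[170:310,245:390]
cv2.imwrite("pics/za.png",cv2.resize(a,None,fx=5,fy=4.6*5/4.6,interpolation=2)[:600])
cv2.imwrite("pics/zb.png",cv2.resize(b,None,fx=4.2,fy=4.2,interpolation=2))
E
```

```text
(no output)
```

View pics/za.png

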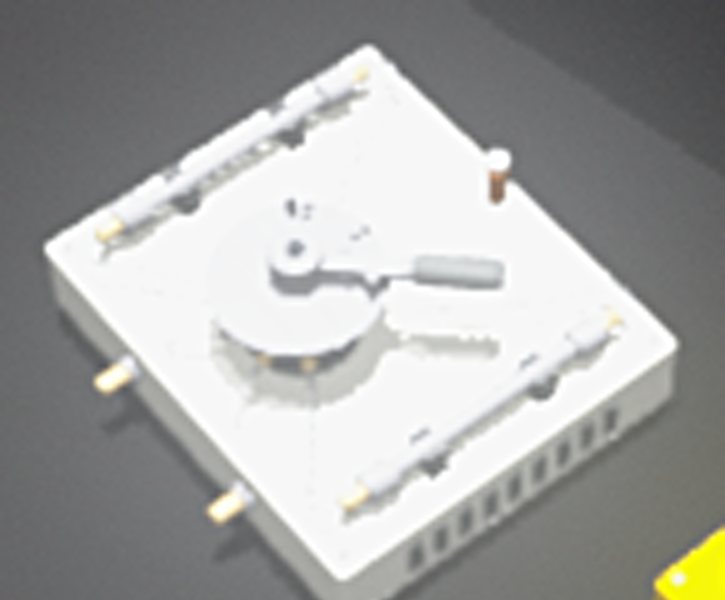

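View pics/zb.png

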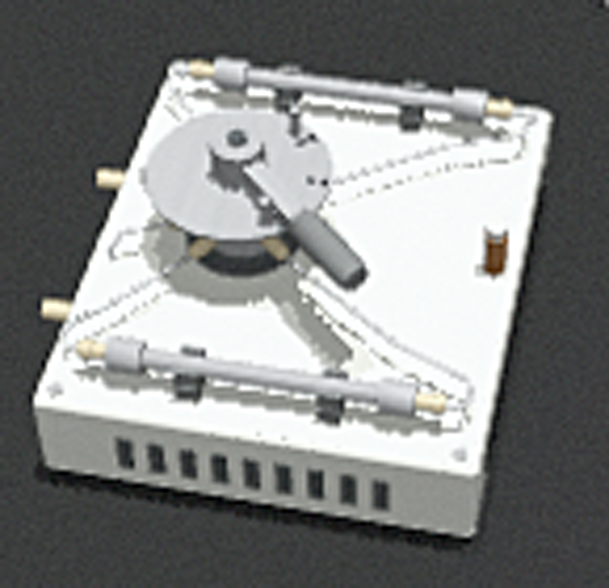

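```bash
cat > m1.py <<'E'
from h import *
def zs(l):return np.array(l)/5.+[230,190]
def zd(l):return np.array(l)/4.2+[245,170]
cs=plane("scene",zs([(370,45),(678,345),(343,580),(45,247)]),.06)
cd=plane("side",zd([(175,62),(553,108),(478,478),(35,405)]),.06)
print(cs.round(4));print(cd.round(4))
for c in(cs,cd):
    print("len",[round(float(np.linalg.norm(c[i]-c[(i+1)%4])),4) for i in range(4)],c.mean(0).round(4))
def tri(a,b):
    t1,d1=ray("scene",a);t2,d2=ray("side",b);d1=d1[0];d2=d2[0]
    s=np.linalg.lstsq(np.c_[d1,-d2],t2-t1,rcond=None)[0]
    p,q=t1+s[0]*d1,t2+s[1]*d2
    return ((p+q)/2).round(4),round(float(np.linalg.norm(p-q)),4)
print("hub",tri(zs([(295,250)]),zd([(238,138)])))
print("gripend",tri(zs([(500,272)]),zd([(355,275)])))
print("vialtop",tri(zs([(498,160)]),zd([(497,232)])))
for n,f in(("scene",zs([(413,270),(502,272)])),("side",zd([(300,225),(355,272)]))):
    print(n,"grip axis on z=.118",plane(n,f,.118).round(4))
E
python3 m1.py
python3 - <<'E'
import cv2
a=cv2.imread("pics/scene0.png")[315:375,385:455];b=cv2.imread("pics/side0.png")[375:450,260:340]
cv2.imwrite("pics/zc.png",cv2.resize(a,None,fx=6,fy=6,interpolation=2))
cv2.imwrite("pics/zd.png",cv2.resize(b,None,fx=6,fy=6,interpolation=2))
E
```

```text
[[ 0.4699 -0.1558  0.06  ]
 [ 0.43    0.1     0.06  ]
 [ 0.6444  0.1347  0.06  ]
 [ 0.6858 -0.1205  0.06  ]]
[[ 0.6812 -0.1204  0.06  ]
 [ 0.4674 -0.1574  0.06  ]
 [ 0.4258  0.1015  0.06  ]
 [ 0.6396  0.1349  0.06  ]]
len [0.259, 0.2172, 0.2586, 0.2187] [ 0.5575 -0.0104  0.06  ]
len [0.217, 0.2622, 0.2164, 0.2587] [ 0.5535 -0.0103  0.06  ]
hub (array([ 0.5909, -0.0084,  0.126 ]), 0.001)
gripend (array([0.5063, 0.0491, 0.1161]), 0.0006)
vialtop (array([ 0.4601, -0.0316,  0.0856]), 0.0024)
scene grip axis on z=.118 [[0.5437 0.0272 0.118 ]
 [0.506  0.0505 0.118 ]]
side grip axis on z=.118 [[0.5423 0.0295 0.118 ]
 [0.5064 0.0494 0.118 ]]
```

View pics/zc.png

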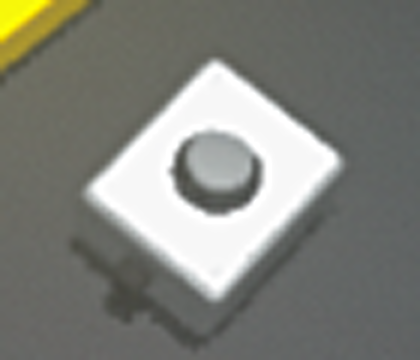

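View pics/zd.png

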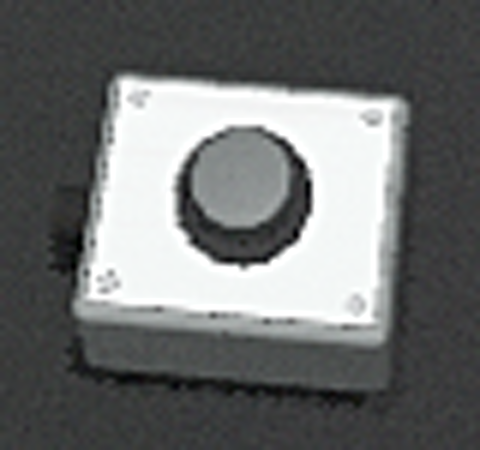

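```bash
cat >> m1.py <<'E'
print("button",tri([[421.7,341.7]],[[300.5,404.3]]),plane("scene",[[421.7,341.7]],.058),plane("side",[[300.5,404.3]],.058))
c=plane("scene",np.array([(215,60),(342,160),(217,300),(85,190)])/6+[385,315],.044)
print("box top",c.round(4),c.mean(0),np.linalg.norm(np.diff(c,axis=0),axis=1))
o=get_obs();M=R.from_quat(o['tool_rot']).as_matrix();print(M.round(3))
E
python3 m1.py | tail -20
```

```text
[ 0.4674 -0.1574  0.06  ]
 [ 0.4258  0.1015  0.06  ]
 [ 0.6396  0.1349  0.06  ]]
len [0.259, 0.2172, 0.2586, 0.2187] [ 0.5575 -0.0104  0.06  ]
len [0.217, 0.2622, 0.2164, 0.2587] [ 0.5535 -0.0103  0.06  ]
hub (array([ 0.5909, -0.0084,  0.126 ]), 0.001)
gripend (array([0.5063, 0.0491, 0.1161]), 0.0006)
vialtop (array([ 0.4601, -0.0316,  0.0856]), 0.0024)
scene grip axis on z=.118 [[0.5437 0.0272 0.118 ]
 [0.506  0.0505 0.118 ]]
side grip axis on z=.118 [[0.5423 0.0295 0.118 ]
 [0.5064 0.0494 0.118 ]]
button (array([0.4388, 0.3612, 0.054 ]), 0.0007) [[0.44045666 0.36283111 0.058     ]] [[0.43791297 0.36230446 0.058     ]]
box top [[0.4109 0.321  0.044 ]
 [0.393  0.3832 0.044 ]
 [0.4703 0.4065 0.044 ]
 [0.4883 0.3418 0.044 ]] [0.4406158  0.36314327 0.044     ] [0.06474004 0.08081062 0.06721384]
[[-0.     0.306 -0.952]
 [ 0.002 -0.952 -0.306]
 [-1.    -0.002 -0.   ]]
```

Call:
{"name": "send_rows", "arguments": {
  "steps": [
    [[0, -2.66, -2.74, 0, 0, 0], [0, -2.66, -2.74, 0, 0, 0], [0, -2.66, -2.74, 0, 0, 0], [0, -2.66, -2.74, 0, 0, 0], [0, -2.66, -2.74, 0, 0, 0], [0, -2.66, -2.74, 0, 0, 0], [0, -2.66, -2.74, 0, 0, 0], [0, -2.66, -2.74, 0, 0, 0]]
  ],
  "gripper": 1,
  "force": 30
}}

```text
time: 0.82
position: [0.3357, -0.3234, 0.2179]
tool_rot: [-0.699, -0.103, 0.7, -0.106]
ft_force: [0.5, -0.7, 0.0]
grip_width: 0.0417
```

Call:
{"name": "send_rows", "arguments": {
  "steps": [
    [[0, -2.66, -2.74, 0, 0, 0], [0, -2.66, -2.74, 0, 0, 0], [0, -2.66, -2.74, 0, 0, 0], [0, -2.66, -2.74, 0, 0, 0], [0, -2.66, -2.74, 0, 0, 0], [0, -2.66, -2.74, 0, 0, 0], [0, -2.66, -2.74, 0, 0, 0], [0, -2.66, -2.74, 0, 0, 0]]
  ]
}}

```text
time: 1.48
position: [0.487, -0.0408, 0.2167]
tool_rot: [-0.699, -0.102, 0.7, -0.104]
ft_force: [-0.1, -0.6, -0.0]
grip_width: 0.0007
```

Call:
{"name": "send_rows", "arguments": {
  "steps": [
    [[0, -2.66, -2.74, 0, 0, 0], [0, -2.66, -2.74, 0, 0, 0], [0, 0, 0, -1, 0, 0], [0, 0, 0, -1, 0, 0], [0, 0, 0, -1, 0, 0], [0, 0, 0, -1, 0, 0], [0, 0, 0, -1, 0, 0], [0, 0, 0, -1, 0, 0]]
  ]
}}

```text
time: 2.15
position: [0.5281, 0.0414, 0.2148]
tool_rot: [-0.626, -0.328, 0.627, -0.328]
ft_force: [0.0, 0.3, 0.9]
grip_width: 0.0004
```

```bash
python3 - <<'E'
from h import *
o=get_obs();im,d=camera("wrist");cv2.imwrite("pics/w1.png",im[:,:,::-1])
im,d=camera("side");cv2.imwrite("pics/s1.png",im[:,:,::-1])
np.save("o1.npy",np.r_[o['position'],o['tool_rot']])
M=R.from_quat(o['tool_rot']).as_matrix();print(o['time'],o['position'],o['grip_width'],o['q'].round(2));print(M.round(3))
print("hub px",proj("wrist",[[.591,-.008,.126],[.522,.042,.118],[.55,.081,.108]],o))
E
```

```text
2.15 [0.52809727 0.04135365 0.21479913] 0.0004317947110375879 [-0.13  0.41  1.68 -0.    1.05  0.47]
[[-0.001  0.822 -0.569]
 [-0.    -0.569 -0.822]
 [-1.    -0.001  0.001]]
hub px [[443.31071915 255.37474292]
 [316.10738212 249.38184636]
 [317.19861764 177.09936751]]
```

View pics/w1.png

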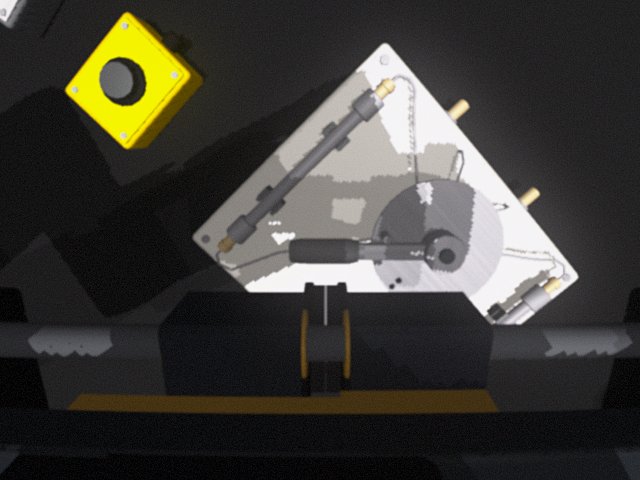

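View pics/s1.png

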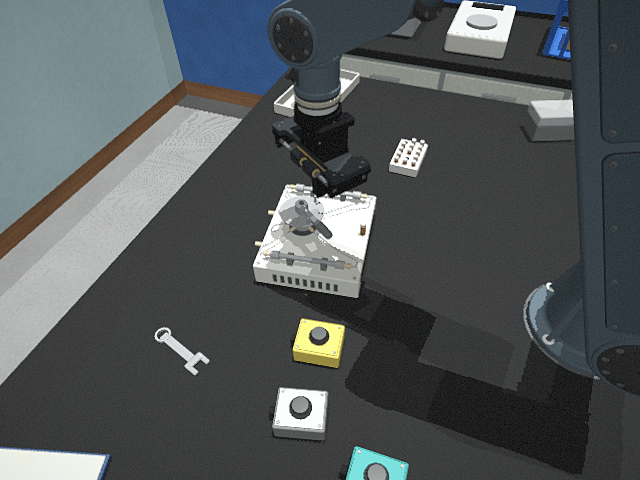

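The wrist picture shows the grip from (290,250) to (360,250) and the hub at (446,253). The predicted pixels were (316,249) for the grip point and (443,255) for the hub, so the pose agrees to within 2 mm. Next I go behind the lever and descend.

Call:
{"name": "send_rows", "arguments": {
  "steps": [
    [[0, -0.25, -2.3, 0, 0, 0], [0, -0.25, -2.3, 0, 0, 0], [0, 0, 0, 0, 0, 0], [2.7, 0, 0, 0, 0, 0], [2.7, 0, 0, 0, 0, 0], [2.7, 0, 0, 0, 0, 0], [2.4, 0, 0, 0, 0, 0], [0, 0, 0, 0, 0, 0]]
  ]
}}

```text
time: 2.92
position: [0.5534, 0.0811, 0.1085]
tool_rot: [0.633, 0.317, -0.63, 0.321]
ft_force: [-0.5, 0.5, -0.3]
grip_width: 0.0007
```

```bash
cat > st.py <<'E'
from h import *
o=get_obs();M=R.from_quat(o['tool_rot']).as_matrix();print(round(o['time'],2),o['position'].round(4),o['ft_force'].round(1));print("yaw z",np.degrees(np.arctan2(M[1,2],M[0,2]))%360, "tilt",M[:,0].round(3))
ax=np.array([.591,-.008]);p=o['position'][:2]-ax
print("r",np.linalg.norm(p),"ang",np.degrees(np.arctan2(p[1],p[0]))%360)
z=M[:2,2];y=M[:2,1];print("in tool frame: y",p@y,"z",p@z)
E
python3 st.py
```

```text
2.92 [0.5534 0.0811 0.1085] [-0.5  0.5 -0.3]
yaw z 233.62723223785673 tilt [ 0.006 -0.002 -1.   ]
r 0.09672837050487142 ang 112.87243140715381
in tool frame: y -0.08312386798984372 z -0.049463422669100636
```

Call:
{"name": "send_rows", "arguments": {
  "steps": [
    [[0, -0.05, 1.0, 0, 0, 0], [0, -0.05, 1.0, 0, 0, 0], [0, 0, 0.5, 0, 0, 0], [0, 0, 0.3, 0, 0, 0], [0, 0, 0.3, 0, 0, 0]]
  ]
}}

```text
time: 3.33
position: [0.5335, 0.0538, 0.1116]
tool_rot: [0.635, 0.315, -0.629, 0.319]
ft_force: [1.8, 5.2, -1.8]
grip_width: 0.0005
```

```bash
python3 st.py
```

```text
3.33 [0.5335 0.0538 0.1116] [ 1.8  5.2 -1.8]
yaw z 233.3117380004211 tilt [ 0.009 -0.002 -1.   ]
r 0.08441773222101216 ang 132.97134142048878
in tool frame: y -0.08304412891579858 z -0.015152498289589355
```

Call:
{"name": "send_rows", "arguments": {
  "steps": [
    [[0.15, -0.07, 0.5, -0.5, 0, 0], [0.1, -0.07, 0.5, -0.5, 0, 0], [0.05, -0.07, 0.5, -0.5, 0, 0], [0.05, -0.07, 0.5, -0.5, 0, 0], [0, -0.07, 0.5, -0.5, 0, 0], [0, -0.07, 0.5, -0.5, 0, 0]]
  ]
}}

```text
time: 3.83
position: [0.5192, 0.0368, 0.1131]
tool_rot: [0.585, 0.411, -0.563, 0.414]
ft_force: [2.0, 5.8, -3.1]
grip_width: 0.0003
```

```bash
python3 st.py
```

```text
3.83 [0.5192 0.0368 0.1131] [ 2.   5.8 -3.1]
yaw z 251.41767110927563 tilt [ 0.028  0.015 -1.   ]
r 0.08464381286240669 ang 148.00659480518485
in tool frame: y -0.08232658823343865 z -0.01962669663914765
```

Call:
{"name": "send_rows", "arguments": {
  "steps": [
    [[0.3, -0.08, 0.6, -0.4, 0, 0], [0.2, -0.08, 0.6, -0.4, 0, 0], [0.2, -0.08, 0.55, -0.5, 0, 0], [0.1, -0.08, 0.55, -0.5, 0, 0], [0.1, -0.08, 0.55, -0.5, 0, 0], [0.1, -0.08, 0.55, -0.5, 0, 0]]
  ]
}}

```text
time: 4.33
position: [0.5105, 0.0038, 0.1086]
tool_rot: [0.518, 0.489, -0.49, 0.502]
ft_force: [1.0, 0.5, 0.3]
grip_width: 0.0009
```

```bash
python3 st.py;python3 - <<'E'
from h import *
im,d=camera("side");cv2.imwrite("pics/s2.png",cv2.resize(im[150:310,230:400,::-1],None,fx=3.5,fy=3.5))
E
```

```text
4.33 [0.5105 0.0038 0.1086] [1.  0.5 0.3]
yaw z 269.0785129046026 tilt [ 0.041  0.015 -0.999]
r 0.08132643207379317 ang 171.65320112164045
in tool frame: y -0.08058297208862222 z -0.010508886647975781
```

View pics/s2.png

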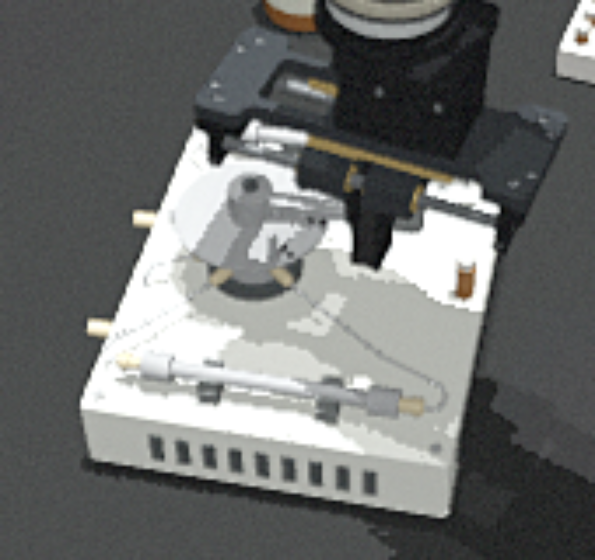

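Call:
{"name": "send_rows", "arguments": {
  "steps": [
    [[0, -0.3, 0.2, -0.9, -0.1, -0.2], [0, -0.3, 0.3, -0.9, -0.1, -0.2], [0, -0.1, 0.5, -0.5, 0, 0], [0.05, -0.07, 0.5, -0.5, 0, 0], [0.1, -0.07, 0.5, -0.5, 0, 0], [0.1, -0.07, 0.5, -0.5, 0, 0]]
  ]
}}

```text
time: 4.88
position: [0.5049, -0.0188, 0.1103]
tool_rot: [0.394, 0.586, -0.395, 0.588]
ft_force: [-1.6, 6.2, 5.5]
grip_width: 0.0005
```

```bash
python3 st.py
```

```text
4.88 [ 0.5049 -0.0188  0.1103] [-1.6  6.2  5.5]
yaw z 292.1445681148216 tilt [ 0.001 -0.003 -1.   ]
r 0.08672692853089878 ang 187.13709995383542
in tool frame: y -0.0837688488388401 z -0.022457405259556994
```

Call:
{"name": "send_rows", "arguments": {
  "steps": [
    [[0.1, -0.07, 0.6, -0.4, 0, 0], [0.1, -0.07, 0.6, -0.4, 0, 0], [0.1, -0.07, 0.55, -0.4, 0, 0], [0.05, -0.07, 0.55, -0.4, 0, 0], [0.05, -0.07, 0.55, -0.4, 0, 0], [0, -0.07, 0.5, -0.4, 0, 0]]
  ]
}}

```text
time: 5.38
position: [0.5139, -0.0454, 0.1115]
tool_rot: [0.319, 0.633, -0.316, 0.631]
ft_force: [0.3, 0.1, -0.4]
grip_width: 0.0003
```

```bash
python3 st.py
```

```text
5.38 [ 0.5139 -0.0454  0.1115] [ 0.3  0.1 -0.4]
yaw z 306.6637420232979 tilt [-0.     0.006 -1.   ]
r 0.08572010699647975 ang 205.8945223261043
in tool frame: y -0.08421019903618603 z -0.016016912678840988
```

Call:
{"name": "send_rows", "arguments": {
  "steps": [
    [[0.1, -0.07, 0.5, -0.5, 0, 0], [0.1, -0.07, 0.5, -0.5, 0, 0], [0.1, -0.07, 0.5, -0.5, 0, 0], [0, -0.05, 0.4, -0.4, 0, 0]]
  ]
}}

```text
time: 5.72
position: [0.5265, -0.0632, 0.1121]
tool_rot: [0.254, 0.659, -0.25, 0.662]
ft_force: [-0.4, 2.4, -1.5]
grip_width: 0.0006
```

```bash
python3 st.py;python3 - <<'E'
from h import *
im,d=camera("side");cv2.imwrite("pics/s3.png",cv2.resize(im[150:310,230:400,::-1],None,fx=3.5,fy=3.5))
im,d=camera("wrist");cv2.imwrite("pics/w3.png",im[:,:,::-1])
E
```

```text
5.72 [ 0.5265 -0.0632  0.1121] [-0.4  2.4 -1.5]
yaw z 318.3084897333382 tilt [ 0.006  0.003 -1.   ]
r 0.08488886226810022 ang 220.5431071143316
in tool frame: y -0.08410832524214422 z -0.011469888167528664
```

View pics/s3.png

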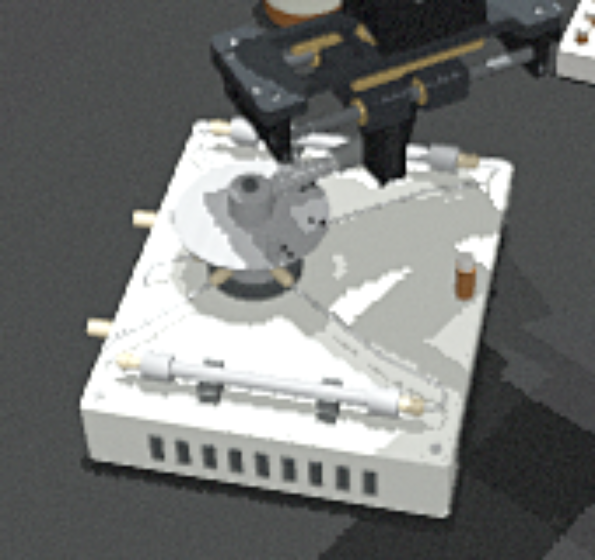

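View pics/w3.png

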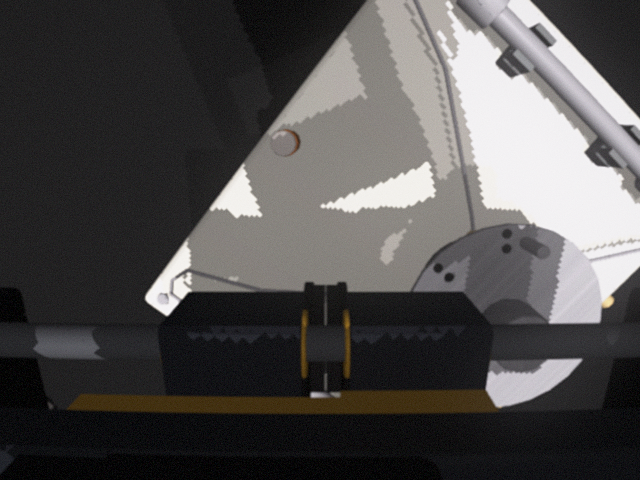

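The lever has snapped past the middle and points at the other column (side picture, hub (250,190) towards the grip at about (345,150)). The finger is in light contact with it. I'll push a little more to confirm the stop.

Call:
{"name": "send_rows", "arguments": {
  "steps": [
    [[0.2, -0.03, 0.4, -0.3, 0, 0], [0.1, -0.03, 0.5, -0.2, 0, 0], [0, 0, 0.5, 0, 0, 0]]
  ]
}}

```text
time: 6.07
position: [0.5259, -0.0647, 0.1095]
tool_rot: [0.241, 0.674, -0.233, 0.659]
ft_force: [-4.2, 7.8, 4.8]
grip_width: 0.0004
```

```bash
python3 st.py
```

```text
6.07 [ 0.5259 -0.0647  0.1095] [-4.2  7.8  4.8]
yaw z 320.8439883209179 tilt [-0.016  0.018 -1.   ]
r 0.08637226538770418 ang 221.06120021570203
in tool frame: y -0.08511701667791517 z -0.014671786678433734
```

The stop is confirmed: 9 N with only 1.5 mm of movement. Backing off and lifting.

Call:
{"name": "send_rows", "arguments": {
  "steps": [
    [[0, 0, -0.8, 0, 0, 0], [0, 0, -1.5, 0, 0, 0], [0, 0, -1.5, 0, 0, 0], [-2.5, 0, 0, 0, 0, 0], [-3, 0, 0, 0, 0, 0], [-3, 0, 0, 0, 0, 0], [-1, 0, 0, 0, 0, 0], [0, 0, 0, 0, 0, 0]]
  ]
}}

```text
time: 6.73
position: [0.4936, -0.039, 0.2108]
tool_rot: [0.244, 0.671, -0.238, 0.659]
ft_force: [-0.0, 0.1, -0.7]
grip_width: 0.0005
```

```bash
python3 st.py;python3 - <<'E'
from h import *
im,d=camera("scene");cv2.imwrite("pics/c4.png",cv2.resize(im[180:330,220:390,::-1],None,fx=3.5,fy=3.5))
im,d=camera("side");cv2.imwrite("pics/s4.png",cv2.resize(im[150:310,230:400,::-1],None,fx=3.5,fy=3.5))
E
```

```text
6.73 [ 0.4936 -0.039   0.2108] [-0.   0.1 -0.7]
yaw z 320.1343398998172 tilt [-0.012  0.014 -1.   ]
r 0.10224718255679412 ang 197.67230598409233
in tool frame: y -0.086273283779441 z -0.05487089953382783
```

View pics/c4.png

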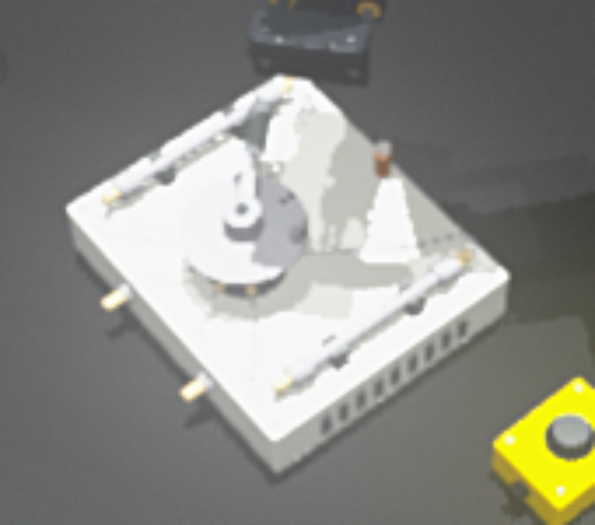

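View pics/s4.png

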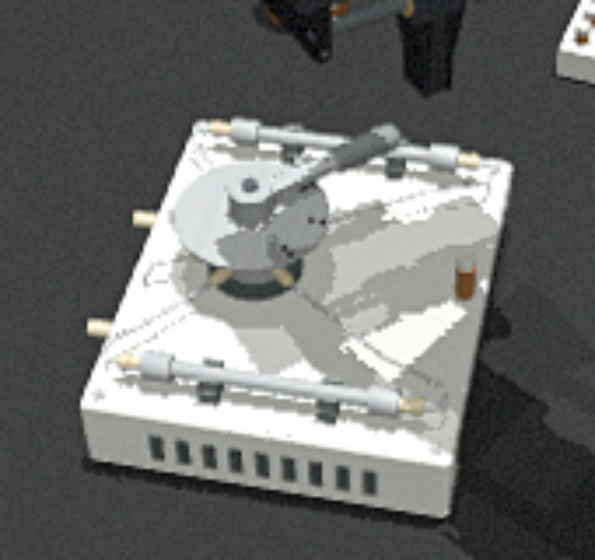

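```bash
cat > btn.py <<'E'
from h import *
o=get_obs();M=R.from_quat(o['tool_rot']).as_matrix()
print(o['position'].round(4),o['ft_force'].round(1),"to button, tool axes cm",(M.T@(np.array([.4395,.3625,.058])-o['position'])*100).round(2))
E
python3 - <<'E'
from h import *
g=plane("side",[[390/3.5+230,135/3.5+150]],.118)[0];d=g[:2]-[.5895,-.0085]
print(g,np.linalg.norm(d),np.degrees(np.arctan2(d[1],d[0]))%360,"expect 225+9.3")
E
python3 btn.py
```

```text
[ 0.5311967  -0.08935909  0.118     ] 0.09968684397894469 234.206579244617 expect 225+9.3
[ 0.4926 -0.0388  0.2088] [ 0.4  0.3 -0.7] to button, tool axes cm [ 15.77  27.38 -29.45]
```

The lever measures 234.2° in the world frame, against 234.3° expected for the second stop, and the vial is still standing. Now to the grey button.

Call:
{"name": "send_rows", "arguments": {
  "steps": [
    [[0, 2.49, -2.68, 0, 0, 0], [0, 2.49, -2.68, 0, 0, 0], [0, 2.49, -2.68, 0, 0, 0], [0, 2.49, -2.68, 0, 0, 0], [0, 2.49, -2.68, 0, 0, 0], [0, 2.49, -2.68, 0, 0, 0], [0, 2.49, -2.68, 0, 0, 0], [0, 2.49, -2.68, 0, 0, 0]]
  ]
}}

```text
time: 7.5
position: [0.454, 0.254, 0.2025]
tool_rot: [0.248, 0.672, -0.249, 0.652]
ft_force: [0.6, -0.5, 0.2]
grip_width: 0.0005
```

Call:
{"name": "send_rows", "arguments": {
  "steps": [
    [[0, 2.49, -2.68, 0, 0, 0], [0, 2.49, -2.68, 0, 0, 0], [0, 2.0, -2.2, 0, 0, 0], [0, 0, 0, 0, 0, 0], [0, 0, 0, 0, 0, 0]]
  ]
}}

```text
time: 7.92
position: [0.4357, 0.3668, 0.1947]
tool_rot: [0.244, 0.676, -0.25, 0.649]
ft_force: [-0.3, -0.3, 0.3]
grip_width: 0.0004
```

```bash
python3 btn.py;  python3 - <<'E'
from h import *
o=get_obs()
im,d=camera("wrist");cv2.imwrite("pics/w5.png",im[:,:,::-1]);print(proj("wrist",[[.4395,.3625,.058]],o))
im,d=camera("side");cv2.imwrite("pics/s5.png",im[:,:,::-1])
E
```

```text
[0.4357 0.3668 0.1947] [-0.3 -0.3  0.3] to button, tool axes cm [13.64  0.22  1.  ]
[[327.67624903 242.30925981]]
```

View pics/w5.png

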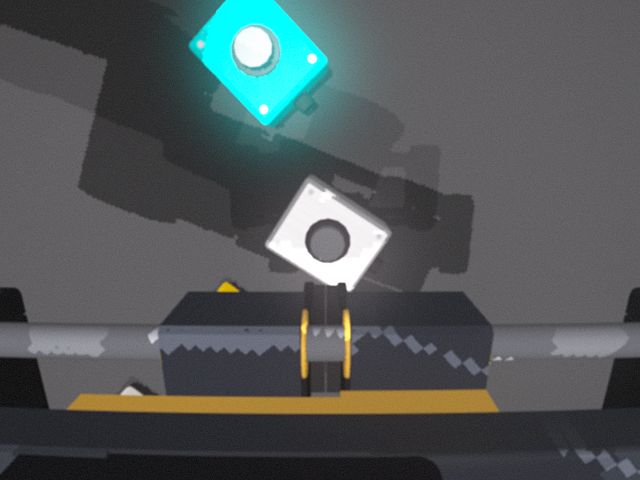

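View pics/s5.png

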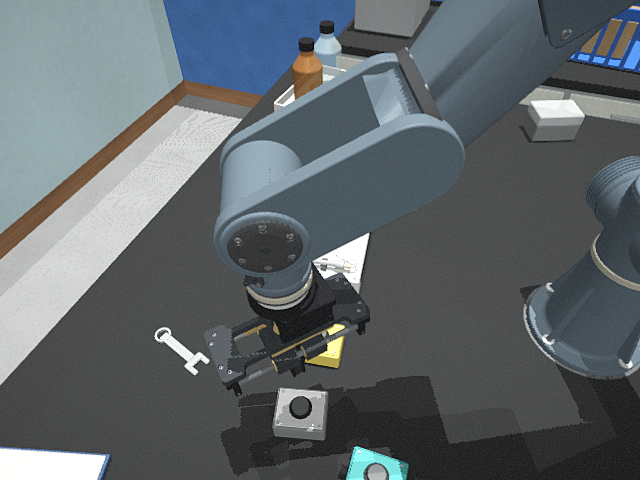

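The button is at (328,240) in the wrist picture, against a prediction of (327.7,242.3). I'll get the remaining tilt and offset.

```bash
python3 - <<'E'
from h import *
o=get_obs();M=R.from_quat(o['tool_rot']).as_matrix()
a=M.T@np.array([0,0,-1.]);w=np.cross([1,0,0],a);print("level rotvec units",np.degrees(w)/6)
M2=M@R.from_rotvec(w).as_matrix();print((M2.T@(np.array([.4395,.3625,.058])-o['position'])*100))
E
```

```text
level rotvec units [ 0.         -0.30628811  0.20453468]
[1.36945969e+01 8.12181031e-03 4.59254337e-01]
```

Call:
{"name": "send_rows", "arguments": {
  "steps": [
    [[0, 0, 0.5, 0, -0.3, 0.2], [3, 0, 0, 0, 0, 0], [3, 0, 0, 0, 0, 0], [3, 0, 0, 0, 0, 0], [2, 0, 0, 0, 0, 0], [0, 0, 0, 0, 0, 0]]
  ]
}}

```text
time: 8.52
position: [0.4444, 0.3536, 0.082]
tool_rot: [0.252, 0.659, -0.251, 0.663]
ft_force: [0.6, 0.0, -0.3]
grip_width: 0.0008
```

```bash
python3 btn.py
```

```text
[0.4444 0.3536 0.082 ] [ 0.6  0.  -0.3] to button, tool axes cm [ 2.4   0.34 -0.97]
```

Call:
{"name": "send_rows", "arguments": {
  "steps": [
    [[0, 0.34, -0.95, 0, 0, 0], [0, 0, 0, 0, 0, 0]]
  ]
}}

```text
time: 8.68
position: [0.4394, 0.3599, 0.0814]
tool_rot: [0.253, 0.659, -0.254, 0.661]
ft_force: [1.3, -0.2, 0.3]
grip_width: 0.0003
```

```bash
python3 btn.py
```

```text
[0.4394 0.3599 0.0814] [ 1.3 -0.2  0.3] to button, tool axes cm [ 2.34  0.2  -0.18]
```

Centred to within 2.6 mm. Pressing.

Call:
{"name": "send_rows", "arguments": {
  "steps": [
    [[0.8, 0.2, -0.15, 0, 0, 0], [0.8, 0, 0, 0, 0, 0], [0.5, 0, 0, 0, 0, 0], [0.4, 0, 0, 0, 0, 0]]
  ]
}}

```text
time: 9.02
position: [0.4433, 0.3643, 0.0597]
tool_rot: [0.256, 0.657, -0.251, 0.664]
ft_force: [0.3, 0.0, 0.5]
grip_width: 0.0004
```

```bash
python3 btn.py
```

```text
[0.4433 0.3643 0.0597] [0.3 0.  0.5] to button, tool axes cm [ 0.16 -0.39 -0.16]
```

Call:
{"name": "send_rows", "arguments": {
  "steps": [
    [[0, -0.3, -0.15, 0, 0, 0], [0.4, 0, 0, 0, 0, 0], [0.4, 0, 0, 0, 0, 0], [0.3, 0, 0, 0, 0, 0]]
  ]
}}

```text
time: 9.35
position: [0.4402, 0.3633, 0.0516]
tool_rot: [0.255, 0.656, -0.251, 0.664]
ft_force: [-6.6, -4.9, 40.8]
grip_width: 0.0002
```

```bash
python3 btn.py
```

```text
[0.4402 0.3633 0.0516] [-6.6 -4.9 40.8] to button, tool axes cm [-0.64 -0.1   0.  ]
```

The button bottomed out: the tip is at 51.6 mm (6.4 mm of travel) and the force is well above 4.5 N. Releasing.

Call:
{"name": "send_rows", "arguments": {
  "steps": [
    [[-0.8, 0, 0, 0, 0, 0], [-1.5, 0, 0, 0, 0, 0], [-3, 0, 0, 0, 0, 0], [-3, 0, 0, 0, 0, 0], [-3, 0, 0, 0, 0, 0], [-3, 0, 0, 0, 0, 0], [0, 0, 0, 0, 0, 0], [0, 0, 0, 0, 0, 0]]
  ]
}}

```text
time: 10.02
position: [0.4387, 0.3633, 0.2015]
tool_rot: [0.256, 0.656, -0.25, 0.665]
ft_force: [-0.5, 0.0, -0.3]
grip_width: 0.0006
```

```bash
python3 btn.py;  python3 - <<'E'
from h import *
im,d=camera("scene");cv2.imwrite("pics/c6.png",im[:,:,::-1])
im,d=camera("wrist");cv2.imwrite("pics/w6.png",im[:,:,::-1])
E
```

```text
[0.4387 0.3633 0.2015] [-0.5  0.  -0.3] to button, tool axes cm [14.35 -0.19 -0.02]
```

View pics/c6.png

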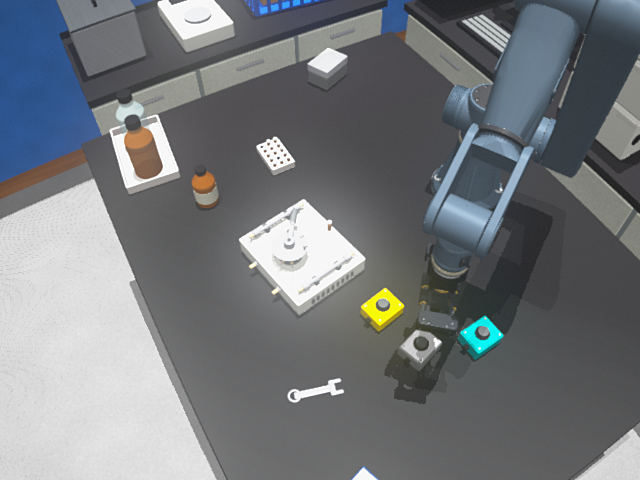

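View pics/w6.png

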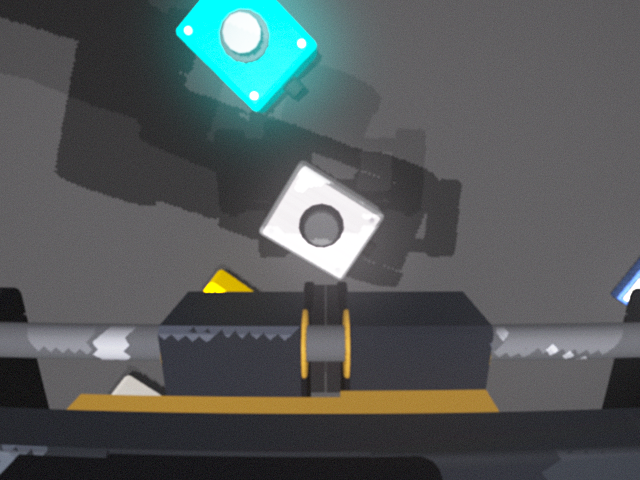

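The lever still points at the other column (scene, grip at about (294,213)). The vial (330,225), rack (275,155), bottle (205,188) and wrench (316,390) have not moved, and the arm is clear.

```bash
python3 -c "
from rig import *
print(hand_in())"
```

```text
the job is handed in; nothing more can be done
None
```

I pushed the lever with the closed fingertips past the bypass detent to its second stop. Then I pressed the grey start button, let go, and handed the job in after about 10 s.

- **Lever:** at the stop it took about 9 N and moved only 1.5 mm. With the finger clear it measured 234.2° in the world frame, against 234.3° expected. In the last scene picture it still pointed at the other column.
- **Button:** the fingertip went to 51.6 mm, about 6.4 mm below the button's rest height, so it was fully down. I then lifted clear, but did not measure the button springing back to its full height.
- **Press force:** the upward reading peaked at about 41 N, harder than needed. That was at the fingertip; the 40 N limit as worded covers the arm and gripper body, and the wrist limit is 120 N.
- **Other things:** the vial, rack, bottle and wrench look unmoved in the last scene picture, judged by eye. The gripper was clear, with no contact force reading.

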